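Walk the bench supply back to its stop rail

TASK

Slide the bench power supply straight back across the table until its back sits flat against the aluminium stop rail, roughly centred on it. Its controls stick out of the middle of the front and must not be pressed, so the way to walk it there is by short pushes on the bare metal at its two front corners in turn; keep it flat on the table, never let it swing more than about 20 degrees out of line with the rail, and leave the multimeter and the plastic cover where they lie.

Things in the scene. Friction and masses are not known exactly. Their poses are not given: they have to be found in the camera images.
- supply: Loose flat-bottomed grey steel case, 110 mm deep (x), 190 wide (y), 80 high, 0.75 to 1 kg, standing its back 70 to 140 mm short of the rail. Origin: centre of underside; +x to its back (the rail), -x to its front (the robot), +y left seen from the robot. Pushed at one front corner it also turns: its middle advances about half as far as that corner. Slides at 4 to 9 N.
- panel: Control panel fixed on the middle of the supply's front; must not be pressed. Black plastic, 100 mm wide (50 either side of the middle), 6 to 74 mm above the table, standing 12 mm out of the case's front face, its knobs and brass terminals 28 mm. Origin: panel's centre in the plane of the case's front face; axes as the supply.
- front_left (a point): Point on the case's bare flat front face at the left front corner (robot's left, supply's +y), 75 mm from the supply's middle, 30 mm above the table. The bare strip there is 45 mm wide (50 to 95 mm from the middle) and 80 mm high. Axes as the supply.
- front_right (a point): The same at the right front corner (supply's -y). Axes as the supply.
- back_left (a point): The left back vertical edge of the case (55 mm behind, 95 mm left of the supply's origin), 20 mm above the table. Axes as the supply.
- back_right (a point): The right back vertical edge of the case (55 mm behind, 95 mm right of the supply's origin), 20 mm above the table. Axes as the supply.
- rail: Stop rail: plain aluminium bar screwed to the table (does not move), 190 mm long (its y, the same as the supply's width), 24 mm thick (its x), 40 mm high, beyond the supply. Origin at the centre of its underside; its x points away from the robot, square to its face.
- rail_face (a point): Middle of the rail face that looks towards the supply, 20 mm above the table, 12 mm to -x of the rail's origin. x points into the rail, y along it to the left.
- meter: Multimeter, red and black, 180 by 85 by 39 mm (54 mm at its dial), lying loose beside the supply's path, on its left or right. Leave alone. Origin at the centre of its underside, x along its length.
- cover: Vented grey plastic cover, an open tray 150 by 110 by 24 mm, lying loose beside the supply's path, on the side where the multimeter is not. Leave alone. Origin at the centre of its underside, x along its length.
Things that resemble listed ones, but are neither listed nor needed, are in the scene too. What is meant by the supply is not red, and is the larger of those in its own colour.

How it is judged:
By the outcome, as a careful person would: the job done as asked, in the order asked, and still so for the second after the job is handed in, with the robot touching nothing.
It also fails if it takes over 51 s, if anything falls off the work surface, if the arm or the gripper's body presses on something with over 40 N, if the wrist force passes 120 N, or if a joint passes its speed limit or range.

ROBOT

A 6-joint arm with a two-finger parallel gripper is mounted at the origin on the work surface. World frame = base frame: x ahead of the robot, y to its left, z up, the work surface at z = 0. Lengths are in m, angles in rad, forces in N, time in s.
With the tool pointing down it reaches from about 0.35 to 0.775 m from the base axis. Payload 7.3 kg.
Tool frame: the origin (TCP) lies on the centre line of the jaws, within the pads' length; the fingertips stand 11 mm ahead of it and the grasp point (between the pads) lies 8 mm behind it; z points along the fingers, y is the direction in which the jaws open and shut (so a half turn about z gives the same grasp; the last joint's range is limited). The gripper opens to 92 mm and grips with 3 to 60 N. Pads are 19 mm wide; open, the fingers measure 130 mm over their backs; the gripper's body (75 mm by 190 mm) begins 47 mm behind the grasp point.
Start: joints at [1.064, 0.342, 1.524, -0, 1.275, -0.146], TCP at [0.185, 0.491, 0.205] pointing down, gripper open.
Joint ranges: [-2.53, 2.53], [-0.77, 2.02], [0.04, 2.7], [-1, 4.14], [0.28, 2.66], [-3.11, 3.11]. Speed limits (rad/s): [2.57, 2.57, 3.14, 3.14, 3.14, 3.14].

INTERFACE

Orientations are given as [roll, pitch, yaw] about the fixed x, y, z axes, in that order (R = Rz(yaw) Ry(pitch) Rx(roll)).
In Python, from cell import robot gives the robot as it stands.
- The arm moves only by the tool jog_arm, never from a script. Its argument "deltas" is one flat list of numbers, 6 for each row, row after row: the shift along the world's x, y, z in units of 0.1 m (1.0 is 0.1 m), then the turn, a rotation vector about the world's x, y, z in units of 90 degrees (1.0 is 90 degrees). A call has 1 to 5 rows; each row is the pose to reach, as a shift and turn from the pose commanded when the call began; what a row does not reach only later rows make up. A row lasts 1/12 s, in which the tool goes at most 41.7 mm and 7.16 degrees, less where a joint would pass 70% of its speed; a pose out of reach is approached as far as the arm can. A call with a number of a shift or a turn outside -1 to 1 is refused whole. A call with a gripper value outside its range is refused whole. "claw" is the opening, from 0 (shut) to 1 (fully open), set as the call begins (left out, the last holds). The fingers move at their own pace and stop on an object; "newtons" is the grip in N (left out, the last holds). Time passes only in rows, so rows that repeat a pose let the fingers close. It gives the time, the measured TCP pose, the force and the opening at its end, in the units of the state.
- robot.observe(): the state, without advancing time (a new reading comes with each control period).
- robot.read_camera(name): name is "scene" or "top"; returns the picture (400x640x3 uint8, red, green, blue); there is no depth.
- robot.camera_params(name): a dict with "fx", "fy", "cx", "cy" (pixels), "R" (3x3) and "t" (3): a world point X has camera coordinates R X + t. Camera axes: x right, y down, z forward; pixel columns grow to the right and rows downward; lengths in m; the calibration is good to about 2 mm. A picture is of the moment at which its call begins. camera_params takes no time and is no camera call.
- robot.hand_in(): hands the job in, once; it reports no verdict.
The state is a dict: "time": time; "qpos": joint angles; "qvel": joint speeds; "joint_efforts": joint torques, N m; "tool_pos": TCP position; "tool_rot": TCP orientation; "contact_force": force on the tool from outside, world axes, zero at the start; "torque": the same for the moment, N m; "opening": finger opening in m.
Only numpy, scipy, OpenCV 4.12 (cv2) and the standard library are available. Lean on these libraries where they do the work, as an engineer would, in place of code of your own. Each camera call takes 0.05 s, during which the arm holds its last target. There are 200 camera calls.

## Working session

There is one attempt and no reset: what is moved stays moved. The work goes in short steps, Python scripts to look and compute and a tool call to move; the robot and the scene stay as the last step left them, time stands still between calls to the robot, and variables do not carry over. Pictures are saved under pics/ and viewed, about 8 in all and at most 12, crops included, and the job is handed in when it is done.

Besides the shell and the picture viewer there is one more tool, called after ">>>" by a JSON object that holds its "fn" and its "kwargs". jog_arm: Moves the arm, as the interface text tells. Its arguments: {"type":"object","properties":{"deltas":{"type":"array","items":{"type":"number"}},"claw":{"type":"number"},"newtons":{"type":"number"}},"required":["deltas"]}

```bash
mkdir -p pics; cat > h.py <<'E'
import numpy as np, cv2
from cell import robot
def snap(cam,name):
    im=robot.read_camera(cam); cv2.imwrite(f'pics/{name}.png',im[:,:,::-1]); return im
def ray(cam,u,v,z):
    p=robot.camera_params(cam);R=np.array(p['R']);t=np.array(p['t'])
    c=-R.T@t; d=R.T@np.array([(u-p['cx'])/p['fx'],(v-p['cy'])/p['fy'],1])
    return c+d*(z-c[2])/d[2]
def proj(cam,X):
    p=robot.camera_params(cam);q=np.array(p['R'])@np.array(X)+np.array(p['t'])
    return np.array([p['fx']*q[0]/q[2]+p['cx'],p['fy']*q[1]/q[2]+p['cy']])
E
python3 - <<'E'
from h import *
a=snap('scene','s0');b=snap('top','t0')
for c in('scene','top'):
    p=robot.camera_params(c);R=np.array(p['R']);print(c,p['fx'],-R.T@np.array(p['t']),R.round(2).tolist())
print(robot.observe())
E
```

```text
scene 402.4182817491406 [ 1.08735905 -0.18227743  0.6290096 ] [[0.33, 0.94, -0.01], [0.65, -0.24, -0.72], [-0.69, 0.23, -0.69]]
top 456.6189119676527 [0.44008092 0.02914907 1.17672098] [[-0.01, -1.0, -0.0], [-1.0, 0.01, -0.08], [0.08, -0.0, -1.0]]
{'time': 0.1, 'qpos': array([ 1.06398403e+00,  3.42660060e-01,  1.52488615e+00, -1.09637918e-05,
        1.27538158e+00, -1.45984996e-01]), 'qvel': array([-0.00098323, -0.00191381, -0.00103385,  0.00050865,  0.00165647,
       -0.00032926]), 'joint_efforts': array([ 1.09590153e-03, -4.32002056e+01, -2.44696140e+01,  7.18720257e-02,
        5.27133280e-02, -3.17768706e-05]), 'tool_pos': array([0.18514367, 0.49087436, 0.20402317]), 'tool_rot': array([-3.14027020e+00, -1.83844390e-04,  2.78076843e+00]), 'contact_force': array([-0.10383606, -0.84276485,  0.10318836]), 'torque': array([-0.03553195, -0.00442108, -0.00951477]), 'opening': 0.09190827333900892}
```

View pics/t0.png

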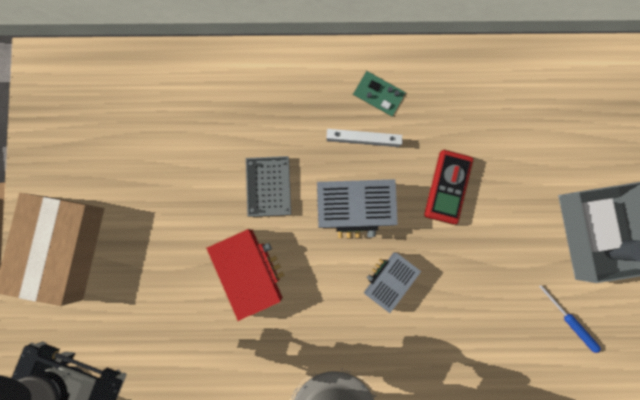

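View pics/s0.png

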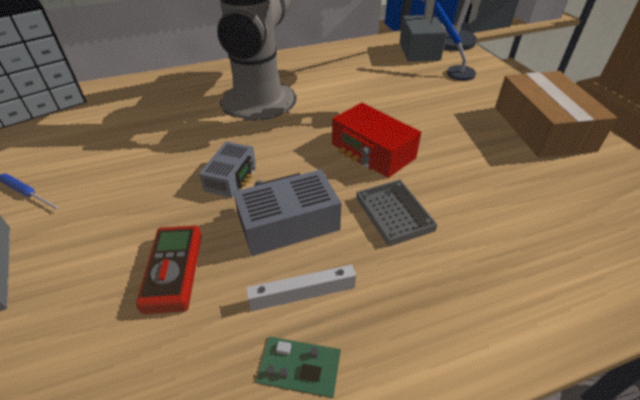

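```bash
cat >> h.py <<'E'
def quad(im,box,kind):
    x0,y0,x1,y1=box; r=im[y0:y1,x0:x1].astype(int)
    R,G,B=r[...,0],r[...,1],r[...,2]
    if kind=='grey': m=(B>=R-3)&(B>65)
    else: m=(R>150)&(abs(R-B)<25)
    m=cv2.morphologyEx(m.astype(np.uint8),cv2.MORPH_CLOSE,np.ones((5,5)))
    m=cv2.morphologyEx(m,cv2.MORPH_OPEN,np.ones((7,7) if kind=='grey' else (3,3)))
    c=max(cv2.findContours(m,cv2.RETR_EXTERNAL,cv2.CHAIN_APPROX_NONE)[0],key=cv2.contourArea)
    return c[:,0]+[x0,y0]
def pose(im,box,kind,z):
    c=quad(im,box,kind); P=np.array([ray('top',u,v,z)[:2] for u,v in c])
    (cx,cy),(w,h),a=cv2.minAreaRect((P*1000).astype(np.float32))
    if w>h: w,h,a=h,w,a-90   # h = along y; a = yaw
    a=(a+45)%90-45
    return dict(c=(round(cx),round(cy)),depth=round(w),width=round(h),yaw=round(a,1))
E
python3 - <<'E'
from h import *
b=cv2.imread('pics/t0.png')[:,:,::-1]
print('supply',pose(b,(300,165,415,230),'grey',.08))
print('rail',pose(b,(315,122,415,155),'rail',.04))
for n,u,v,z in [('s fl',318,181,.08),('s fr',396,180,.08),('s nl',319,229,.08),('s nr',398,227,.08),('rail l near',326,137,.04),('rail r near',402,145,.04),
 ('cover r n',291,215,.02),('cover r f',290,157,.02),('meter l n',426,216,.03),('meter l f',441,151,.03),('small',366,285,.06),('small r',398,311,.06),('red',282,297,.08),('red n',241,319,.08),('redf',250,231,.08)]: print(n,ray('top',u,v,z).round(3))
cr=b[120:330,190:490][:,:,::-1]
cv2.imwrite('pics/c0.png',cv2.resize(cr,None,fx=2.6,fy=2.6,interpolation=cv2.INTER_CUBIC))
E
```

```text
supply {'c': (519, -59), 'depth': 110, 'width': 187, 'yaw': 1.5}
rail {'c': (692, -83), 'depth': 24, 'width': 189, 'yaw': -5.0}
s fl [0.574 0.034 0.08 ]
s fr [ 0.575 -0.155  0.08 ]
s nl [0.459 0.032 0.08 ]
s nr [ 0.462 -0.157  0.08 ]
rail l near [0.691 0.013 0.04 ]
rail r near [ 0.669 -0.178  0.04 ]
cover r n [0.496 0.103 0.02 ]
cover r f [0.644 0.106 0.02 ]
meter l n [ 0.49  -0.236  0.03 ]
meter l f [ 0.655 -0.279  0.03 ]
small [ 0.323 -0.08   0.06 ]
small r [ 0.261 -0.156  0.06 ]
red [0.298 0.121 0.08 ]
red n [0.248 0.218 0.08 ]
redf [0.455 0.198 0.08 ]
```

View pics/c0.png

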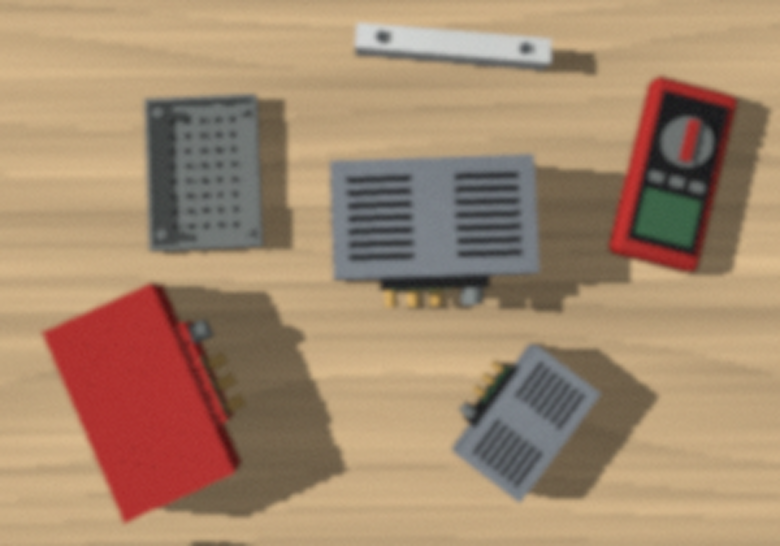

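The larger grey case at (357,204) in the top view is the supply. The small grey case at (393,282) and the red one at (245,275) are decoys, and the crop confirms this. Supply and rail sizes come out at 110x187 and 24x189 mm, which fits the description. I'll start at the left corner with the gripper shut and tilted so that its tips lead.

>>> {"fn": "jog_arm", "kwargs": {"deltas": [0.16,-0.31,0,0,-0.05,0.05,0.32,-0.63,0,-0.01,-0.11,0.11,0.47,-0.95,0,-0.02,-0.167,0.163,0.47,-0.95,0,-0.02,-0.167,0.163], "claw": 0, "newtons": 10}}

```text
time: 0.43
tool_pos: [0.2305, 0.3894, 0.2023]
tool_rot: [3.121, 0.263, 3.041]
contact_force: [-1.7, 0.2, -0.8]
opening: 0.0699
```

>>> {"fn": "jog_arm", "kwargs": {"deltas": [0.16,-0.31,0,0,0,0,0.32,-0.63,0,0,0,0,0.47,-0.95,0,0,0,0]}}

```text
time: 0.68
tool_pos: [0.2793, 0.3004, 0.2045]
tool_rot: [3.111, 0.262, 3.036]
contact_force: [0.6, 0.8, -0.5]
opening: 0.0497
```

>>> {"fn": "jog_arm", "kwargs": {"deltas": [0.16,-0.31,0,0,0,0,0.32,-0.63,0,0,0,0,0.47,-0.95,0,0,0,0]}}

```text
time: 0.93
tool_pos: [0.3267, 0.205, 0.2047]
tool_rot: [3.111, 0.262, 3.035]
contact_force: [1.0, -0.5, 0.9]
opening: 0.0298
```

>>> {"fn": "jog_arm", "kwargs": {"deltas": [0.16,-0.31,0,0,0,0,0.32,-0.63,0,0,0,0,0.47,-0.95,0,0,0,0]}}

```text
time: 1.18
tool_pos: [0.3739, 0.1097, 0.2049]
tool_rot: [3.111, 0.263, 3.034]
contact_force: [0.8, 0.6, 0.2]
opening: 0.0102
```

>>> {"fn": "jog_arm", "kwargs": {"deltas": [0.14,-0.3,0,0,0,0,0.28,-0.6,0,0,0,0,0.42,-0.91,0,0,0,0,0.42,-0.91,0,0,0,0,0.42,-0.91,0,0,0,0]}}

```text
time: 1.6
tool_pos: [0.4156, 0.0187, 0.2043]
tool_rot: [3.111, 0.261, 3.029]
contact_force: [-0.7, 0.9, 0.1]
opening: 0.0005
```

>>> {"fn": "jog_arm", "kwargs": {"deltas": [0,0,-0.3,0,0,0,0,0,-0.6,0,0,0,0,0,-0.9,0,0,0]}}

```text
time: 1.85
tool_pos: [0.4149, 0.0216, 0.1141]
tool_rot: [3.111, 0.263, 3.036]
contact_force: [0.3, 0.9, 0.1]
opening: 0.0004
```

>>> {"fn": "jog_arm", "kwargs": {"deltas": [0,0,-0.3,0,0,0,0,0,-0.6,0,0,0,0,0,-0.72,0,0,0,0,0,-0.72,0,0,0]}}

```text
time: 2.18
tool_pos: [0.4125, 0.0221, 0.04]
tool_rot: [3.11, 0.255, 3.036]
contact_force: [-0.5, 0.3, -0.1]
opening: 0.0005
```

>>> {"fn": "jog_arm", "kwargs": {"deltas": [0.06,0,0,0,0,0,0.12,0,0,0,0,0,0.18,0,0,0,0,0,0.24,0,0,0,0,0,0.3,0,0,0,0,0]}}

```text
time: 2.6
tool_pos: [0.4468, 0.0202, 0.0436]
tool_rot: [3.111, 0.264, 3.034]
contact_force: [0.8, -0.1, -0.4]
opening: 0.0004
```

>>> {"fn": "jog_arm", "kwargs": {"deltas": [0.05,0,0,0,0,0,0.1,0,0,0,0,0,0.15,0,0,0,0,0,0.2,0,0,0,0,0,0.2,0,0,0,0,0]}}

```text
time: 3.02
tool_pos: [0.4655, 0.0204, 0.0424]
tool_rot: [3.111, 0.261, 3.034]
contact_force: [-1.6, 0.4, 0.6]
opening: 0.0001
```

```bash
python3 - <<'E'
from h import *
b=snap('top','t1');snap('scene','s1')
cv2.imwrite('pics/c1.png',cv2.resize(b[110:260,230:490,::-1],None,fx=3,fy=3,interpolation=cv2.INTER_CUBIC))
E
```

```text
(no output)
```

View pics/c1.png

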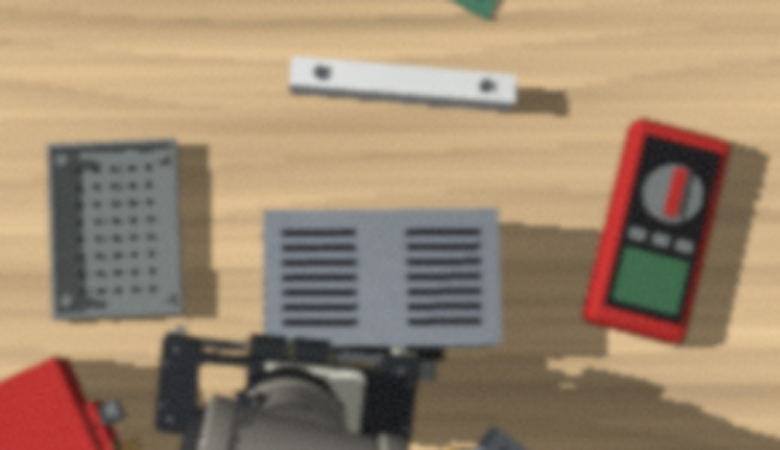

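The tool is at the left corner strip and the supply has barely begun to turn (back edge row about 180). I'll add back-edge fits, since the arm hides the front.

```bash
cat >> h.py <<'E'
def edge(mask_pts,z,top=True):
    "line through far (top) or near pixels of each column -> world ends, yaw"
    cols=np.unique(mask_pts[:,0]); cols=cols[4:-4]
    v=[(mask_pts[mask_pts[:,0]==c,1].min()-.5 if top else mask_pts[mask_pts[:,0]==c,1].max()+.5) for c in cols]
    P=np.array([ray('top',c,r,z)[:2] for c,r in zip(cols,v)])
    k=np.polyfit(P[:,1],P[:,0],1); res=P[:,0]-np.polyval(k,P[:,1]); g=abs(res)<.003
    k=np.polyfit(P[g,1],P[g,0],1)
    return k,-np.degrees(np.arctan(k[0]))
RAIL=None
def report(b,box=(295,140,420,215)):
    c=quad(b,box,'grey'); k,yaw=edge(c,.08)
    xs=c[c[:,1]<c[:,1].min()+25]; l=xs[:,0].min(); r=xs[:,0].max()
    row=np.median(c[:,1].min()+8)
    yl,yr=[ray('top',u,row,.08)[1] for u in(l-.5,r+.5)]
    n=quad(b,(315,122,415,155),'rail'); kf,ryaw=edge(n,.04,True); kn,ry2=edge(n,.04,False)
    yc=(yl+yr)/2; ym=np.array([yl,yr])
    print('back edge x at y',yl.round(3),np.polyval(k,yl).round(3),'|',yr.round(3),np.polyval(k,yr).round(3),'w',(yl-yr).round(3),'yaw',yaw.round(1))
    print('rail yaw',ryaw.round(1),ry2.round(1),'near face at those y',np.polyval(kn,ym).round(3),'gap L,R',(np.polyval(kn,ym)-np.polyval(k,ym)).round(3),
      'rail y',[ray('top',u,138,.04)[1].round(3) for u in(n[:,0].min()-.5,n[:,0].max()+.5)])
E
python3 - <<'E'
from h import *
report(cv2.imread('pics/t0.png')[:,:,::-1]); report(cv2.imread('pics/t1.png')[:,:,::-1])
E
```

```text
back edge x at y 0.035 0.572 | -0.153 0.576 w 0.188 yaw 1.4
rail yaw -5.0 -5.1 near face at those y [0.691 0.674] gap L,R [0.119 0.098] rail y [np.float64(0.012), np.float64(-0.177)]
back edge x at y 0.033 0.575 | -0.153 0.577 w 0.186 yaw 0.8
rail yaw -5.1 -5.0 near face at those y [0.69  0.674] gap L,R [0.115 0.097] rail y [np.float64(0.012), np.float64(-0.177)]
```

>>> {"fn": "jog_arm", "kwargs": {"deltas": [0.07,0,0,0,0,0,0.14,-0.01,0,0,0,0,0.21,-0.01,0,0,0,0,0.28,-0.02,0,0,0,0,0.35,-0.03,0,0,0,0]}}

```text
time: 3.53
tool_pos: [0.5008, 0.0173, 0.0424]
tool_rot: [3.111, 0.261, 3.034]
contact_force: [-2.9, 2.8, -1.2]
opening: 0.0003
```

```bash
python3 - <<'E'
from h import *
b=snap('top','t2');report(b)
E
```

```text
back edge x at y 0.023 0.614 | -0.171 0.576 w 0.194 yaw -10.9
rail yaw -5.2 -5.0 near face at those y [0.689 0.672] gap L,R [0.076 0.096] rail y [np.float64(0.012), np.float64(-0.177)]
```

>>> {"fn": "jog_arm", "kwargs": {"deltas": [-0.25,0,0,0,0,0,-0.5,0,0,0,0,0,-0.5,0,0.35,0,0,0,-0.53,-0.2,0.68,0,0,0,-0.53,-0.6,0.68,0,0,0]}}

```text
time: 4.0
tool_pos: [0.4508, -0.0424, 0.1165]
tool_rot: [3.113, 0.273, 3.04]
contact_force: [3.1, 0.2, 0.2]
opening: 0.0004
```

>>> {"fn": "jog_arm", "kwargs": {"deltas": [0,-0.4,0,0,0,0,0,-0.9,0,0,0,0,0,-0.9,-0.3,0,0,0,0,-0.9,-0.6,0,0,0,0,-0.9,-0.68,0,0,0]}}

```text
time: 4.42
tool_pos: [0.4461, -0.1339, 0.04]
tool_rot: [3.11, 0.259, 3.031]
contact_force: [-0.8, 0.4, -0.6]
opening: 0.0001
```

>>> {"fn": "jog_arm", "kwargs": {"deltas": [0.06,0,0,0,0,0,0.12,0,0,0,0,0,0.18,0,0,0,0,0,0.24,0,0,0,0,0,0.3,0,0,0,0,0]}}

```text
time: 4.83
tool_pos: [0.4783, -0.1325, 0.0437]
tool_rot: [3.112, 0.263, 3.036]
contact_force: [-3.9, -1.6, 1.1]
opening: 0.0003
```

>>> {"fn": "jog_arm", "kwargs": {"deltas": [0.07,0,0,0,0,0,0.14,-0.01,0,0,0,0,0.2,-0.02,0,0,0,0,0.2,-0.02,0,0,0,0]}}

```text
time: 5.17
tool_pos: [0.499, -0.1351, 0.0431]
tool_rot: [3.112, 0.264, 3.035]
contact_force: [-0.8, 0.7, -0.2]
opening: 0.0005
```

```bash
python3 - <<'E'
from h import *
b=snap('top','t3');report(b)
cv2.imwrite('pics/c3.png',cv2.resize(b[110:310,230:490,::-1],None,fx=3,fy=3,interpolation=cv2.INTER_CUBIC))
E
```

```text
back edge x at y 0.028 0.617 | -0.161 0.608 w 0.189 yaw -3.0
rail yaw -5.1 -5.1 near face at those y [0.69  0.673] gap L,R [0.072 0.065] rail y [np.float64(0.012), np.float64(-0.177)]
```

View pics/c3.png

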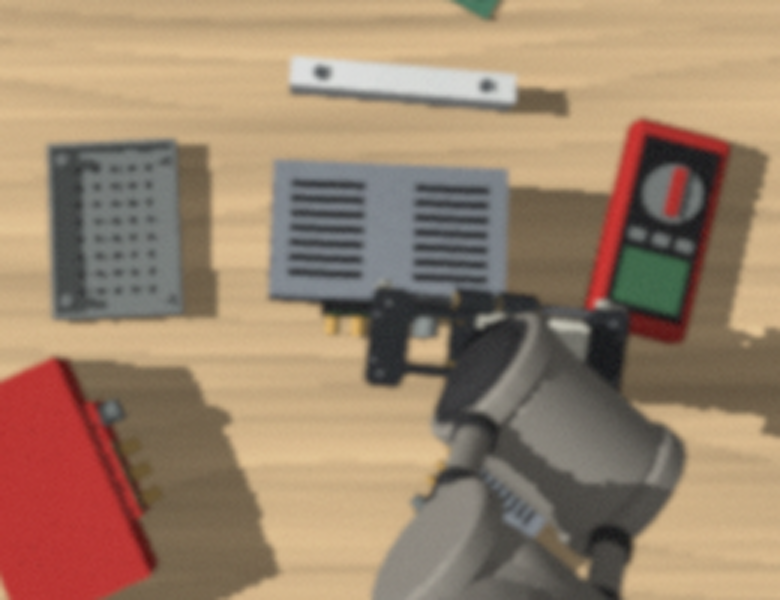

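>>> {"fn": "jog_arm", "kwargs": {"deltas": [-0.25,0,0,0,0,0,-0.45,0,0,0,0,0,-0.45,0,0.35,0,0,0,-0.4,0.2,0.68,0,0,0,-0.3,0.6,0.68,0,0,0]}}

```text
time: 5.63
tool_pos: [0.4713, -0.0786, 0.1165]
tool_rot: [3.115, 0.273, 3.029]
contact_force: [2.3, -0.4, 0.2]
opening: 0.0007
```

>>> {"fn": "jog_arm", "kwargs": {"deltas": [0,0.4,0,0,0,0,0,0.8,0,0,0,0,0,0.96,-0.3,0,0,0,0,0.96,-0.6,0,0,0,0,0.96,-0.68,0,0,0]}}

```text
time: 6.05
tool_pos: [0.4653, 0.0231, 0.0398]
tool_rot: [3.111, 0.258, 3.037]
contact_force: [-1.5, -1.2, -1.8]
opening: 0.0006
```

>>> {"fn": "jog_arm", "kwargs": {"deltas": [0.06,0,0,0,0,0,0.13,0,0,0,0,0,0.2,0,0,0,0,0,0.27,0,0,0,0,0,0.34,0,0,0,0,0]}}

```text
time: 6.47
tool_pos: [0.5032, 0.0208, 0.0437]
tool_rot: [3.111, 0.264, 3.034]
contact_force: [0.4, 0.4, 0.2]
opening: 0.0006
```

>>> {"fn": "jog_arm", "kwargs": {"deltas": [0.08,-0.01,0,0,0,0,0.16,-0.02,0,0,0,0,0.24,-0.03,0,0,0,0,0.32,-0.05,0,0,0,0,0.4,-0.07,0,0,0,0]}}

```text
time: 6.88
tool_pos: [0.5418, 0.0143, 0.0424]
tool_rot: [3.111, 0.261, 3.034]
contact_force: [-2.8, 3.1, 0.5]
opening: 0.0005
```

```bash
python3 - <<'E'
from h import *
b=snap('top','t4');report(b)
E
```

```text
back edge x at y 0.013 0.654 | -0.179 0.608 w 0.192 yaw -13.5
rail yaw -5.2 -5.1 near face at those y [0.688 0.671] gap L,R [0.034 0.063] rail y [np.float64(0.012), np.float64(-0.177)]
```

>>> {"fn": "jog_arm", "kwargs": {"deltas": [-0.3,0,0,0,0,0,-0.55,0,0,0,0,0,-0.55,0,0.35,0,0,0,-0.6,-0.3,0.68,0,0,0,-0.62,-0.7,0.68,0,0,0]}}

```text
time: 7.35
tool_pos: [0.4826, -0.0551, 0.1159]
tool_rot: [3.113, 0.272, 3.04]
contact_force: [2.3, -0.4, 0.4]
opening: 0.0006
```

>>> {"fn": "jog_arm", "kwargs": {"deltas": [0,-0.4,0,0,0,0,0,-0.83,0,0,0,0,0,-0.83,-0.3,0,0,0,0,-0.83,-0.6,0,0,0,0,-0.83,-0.68,0,0,0]}}

```text
time: 7.77
tool_pos: [0.4779, -0.1392, 0.0397]
tool_rot: [3.11, 0.258, 3.031]
contact_force: [-0.2, 0.6, -0.0]
opening: 0.0004
```

>>> {"fn": "jog_arm", "kwargs": {"deltas": [0.05,0,0,0,0,0,0.1,0,0,0,0,0,0.15,0,0,0,0,0,0.2,0,0,0,0,0,0.27,0,0,0,0,0]}}

```text
time: 8.18
tool_pos: [0.5072, -0.1379, 0.0437]
tool_rot: [3.112, 0.263, 3.036]
contact_force: [-5.1, -1.2, 0.7]
opening: 0.0007
```

>>> {"fn": "jog_arm", "kwargs": {"deltas": [0.07,0,0,0,0,0,0.14,-0.01,0,0,0,0,0.21,-0.01,0,0,0,0,0.27,-0.02,0,0,0,0,0.27,-0.02,0,0,0,0]}}

```text
time: 8.6
tool_pos: [0.5349, -0.1405, 0.0428]
tool_rot: [3.112, 0.263, 3.035]
contact_force: [0.3, -0.2, 0.5]
opening: 0.0003
```

```bash
python3 - <<'E'
from h import *
b=snap('top','t5');report(b,(295,130,420,215))
E
```

```text
back edge x at y 0.02 0.658 | -0.169 0.643 w 0.189 yaw -4.5
rail yaw -5.2 -5.1 near face at those y [0.689 0.672] gap L,R [0.03  0.029] rail y [np.float64(0.012), np.float64(-0.177)]
```

>>> {"fn": "jog_arm", "kwargs": {"deltas": [-0.25,0,0,0,0,0,-0.45,0,0,0,0,0,-0.45,0,0.35,0,0,0,-0.35,0.2,0.68,0,0,0,-0.25,0.6,0.68,0,0,0]}}

```text
time: 9.07
tool_pos: [0.513, -0.0841, 0.117]
tool_rot: [3.115, 0.275, 3.029]
contact_force: [2.5, -0.4, 1.0]
opening: 0.0005
```

>>> {"fn": "jog_arm", "kwargs": {"deltas": [0,0.4,0,0,0,0,0,0.8,0,0,0,0,0,0.98,-0.3,0,0,0,0,0.98,-0.6,0,0,0,0,0.98,-0.68,0,0,0]}}

```text
time: 9.48
tool_pos: [0.5062, 0.0197, 0.0396]
tool_rot: [3.111, 0.257, 3.037]
contact_force: [-1.5, -0.4, -0.7]
opening: 0.0006
```

>>> {"fn": "jog_arm", "kwargs": {"deltas": [0.06,0,0,0,0,0,0.12,0,0,0,0,0,0.18,0,0,0,0,0,0.24,0,0,0,0,0,0.32,0,0,0,0,0]}}

```text
time: 9.9
tool_pos: [0.5419, 0.0171, 0.0439]
tool_rot: [3.111, 0.264, 3.033]
contact_force: [0.2, -0.8, -0.1]
opening: 0.0006
```

>>> {"fn": "jog_arm", "kwargs": {"deltas": [0.06,-0.01,0,0,0,0,0.12,-0.03,0,0,0,0,0.18,-0.05,0,0,0,0,0.24,-0.07,0,0,0,0,0.28,-0.09,0,0,0,0]}}

```text
time: 10.32
tool_pos: [0.5687, 0.0088, 0.0424]
tool_rot: [3.111, 0.261, 3.034]
contact_force: [-2.1, 2.2, -0.0]
opening: 0.0007
```

```bash
python3 - <<'E'
from h import *
b=snap('top','t6');report(b,(295,144,420,215))
cv2.imwrite('pics/c6.png',cv2.resize(b[110:260,230:490,::-1],None,fx=3,fy=3,interpolation=cv2.INTER_CUBIC))
E
```

```text
back edge x at y 0.013 0.672 | -0.181 0.648 w 0.194 yaw -6.9
rail yaw -5.1 -5.0 near face at those y [0.688 0.671] gap L,R [0.016 0.023] rail y [np.float64(0.012), np.float64(-0.177)]
```

View pics/c6.png

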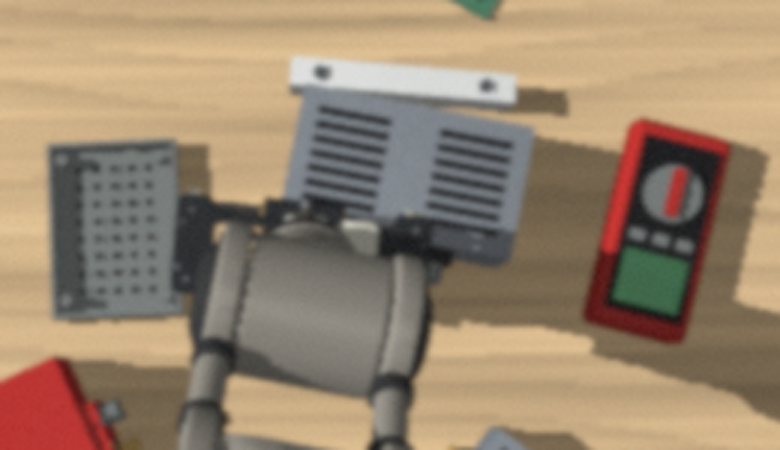

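The left back corner is now close to the rail and the supply is about 8° out of line with it (crop corners (305,90) and (534,128)). Next is the right corner.

>>> {"fn": "jog_arm", "kwargs": {"deltas": [-0.3,0,0,0,0,0,-0.5,0,0,0,0,0,-0.5,0,0.35,0,0,0,-0.55,-0.3,0.68,0,0,0,-0.58,-0.7,0.68,0,0,0]}}

```text
time: 10.78
tool_pos: [0.5137, -0.0602, 0.1162]
tool_rot: [3.113, 0.272, 3.04]
contact_force: [2.3, -0.4, 0.5]
opening: 0.0006
```

>>> {"fn": "jog_arm", "kwargs": {"deltas": [0,-0.4,0,0,0,0,0,-0.83,0,0,0,0,0,-0.83,-0.3,0,0,0,0,-0.83,-0.6,0,0,0,0,-0.83,-0.68,0,0,0]}}

```text
time: 11.2
tool_pos: [0.5086, -0.1443, 0.0395]
tool_rot: [3.11, 0.258, 3.032]
contact_force: [-1.1, 1.0, 0.1]
opening: 0.0004
```

>>> {"fn": "jog_arm", "kwargs": {"deltas": [0.05,0,0,0,0,0,0.1,0,0,0,0,0,0.15,0,0,0,0,0,0.2,0,0,0,0,0,0.26,0,0,0,0,0]}}

```text
time: 11.62
tool_pos: [0.5379, -0.1434, 0.044]
tool_rot: [3.112, 0.264, 3.036]
contact_force: [-4.5, -0.7, 1.5]
opening: 0.0003
```

>>> {"fn": "jog_arm", "kwargs": {"deltas": [0.05,0,0,0,0,0,0.1,0,0,0,0,0,0.14,0,0,0,0,0,0.17,0,0,0,0,0,0.17,0,0,0,0,0]}}

```text
time: 12.03
tool_pos: [0.554, -0.1436, 0.0426]
tool_rot: [3.111, 0.262, 3.034]
contact_force: [-2.3, -0.0, 0.5]
opening: 0.0004
```

```bash
python3 - <<'E'
from h import *
for u,v in[(331.7,140),(408,152.7)]: print(ray('top',u,v,.08).round(3))
b=snap('top','t7');report(b,(295,141,420,215))
cv2.imwrite('pics/c7.png',cv2.resize(b[110:260,230:490,::-1],None,fx=3,fy=3,interpolation=cv2.INTER_CUBIC))
E
```

```text
[0.675 0.    0.08 ]
[ 0.642 -0.185  0.08 ]
back edge x at y 0.015 0.674 | -0.177 0.672 w 0.192 yaw -0.4
rail yaw -5.2 -6.5 near face at those y [0.692 0.67 ] gap L,R [ 0.019 -0.002] rail y [np.float64(0.012), np.float64(-0.177)]
```

View pics/c7.png

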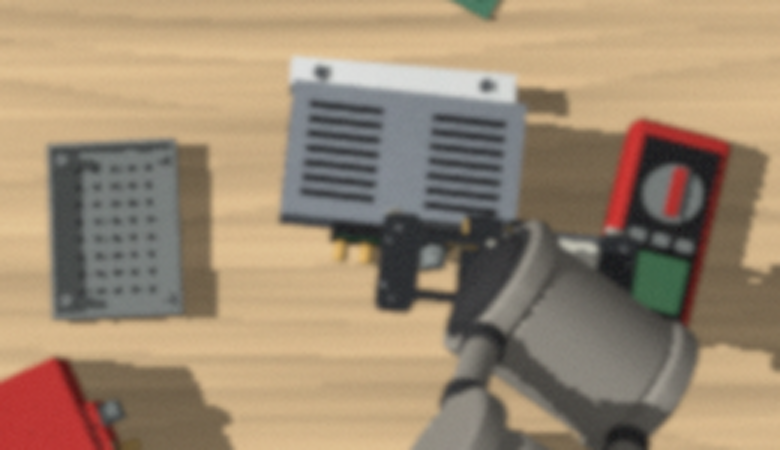

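```bash
cat >> h.py <<'E'
def report2(b):
    r=b[128:215,315:420].astype(int); R,G,B=r[...,0],r[...,1],r[...,2]
    m=((B>=R+4)&(B>65)&(R<165)).astype(np.uint8)
    m=cv2.morphologyEx(cv2.morphologyEx(m,cv2.MORPH_CLOSE,np.ones((5,5))),cv2.MORPH_OPEN,np.ones((7,7)))
    c=max(cv2.findContours(m,cv2.RETR_EXTERNAL,cv2.CHAIN_APPROX_NONE)[0],key=cv2.contourArea)[:,0]+[315,128]
    k,yaw=edge(c,.08)
    # left side: row-wise leftmost
    rows=np.unique(c[:,1])[10:35]
    for f,s in((np.min,-.5),(np.max,.5)):
        P=np.array([ray('top',f(c[c[:,1]==q,0])+s,q,.08)[:2] for q in rows]); kk=np.polyfit(P[:,0],P[:,1],1)
        y=-.08; 
        for _ in range(5): y=np.polyval(kk,np.polyval(k,y))
        rx=.680+(y+.0825)*np.tan(np.radians(5.1))
        print('corner',np.polyval(k,y).round(4),y.round(4),'gap',(rx-np.polyval(k,y)).round(4),'side yaw',np.degrees(np.arctan(kk[0])).round(1))
    print('back yaw',yaw.round(1))
E
python3 - <<'E'
from h import *
for n in('t5','t7'): report2(cv2.imread(f'pics/{n}.png')[:,:,::-1])
E
```

```text
corner 0.6579 0.0148 gap 0.0308 side yaw -4.3
corner 0.6419 -0.1701 gap 0.0302 side yaw -4.4
back yaw -4.9
corner 0.6841 0.0077 gap 0.004 side yaw -5.9
corner 0.6626 -0.1761 gap 0.0091 side yaw -6.1
back yaw -6.7
```

>>> {"fn": "jog_arm", "kwargs": {"deltas": [0.03,0,0,0,0,0,0.06,0,0,0,0,0,0.09,0,0,0,0,0,0.09,0,0,0,0,0]}}

```text
time: 12.42
tool_pos: [0.5626, -0.1435, 0.0424]
tool_rot: [3.111, 0.261, 3.034]
contact_force: [-3.3, -0.9, 0.4]
opening: 0.0002
```

>>> {"fn": "jog_arm", "kwargs": {"deltas": [-0.25,0,0,0,0,0,-0.45,0,0,0,0,0,-0.45,0,0.35,0,0,0,-0.35,0.2,0.68,0,0,0,-0.25,0.6,0.68,0,0,0]}}

```text
time: 12.83
tool_pos: [0.5426, -0.0874, 0.1175]
tool_rot: [3.115, 0.276, 3.03]
contact_force: [2.9, -0.7, 1.6]
opening: 0.0007
```

```bash
python3 - <<'E'
from h import *
report2(snap('top','t8'))
E
```

```text
corner 0.6862 0.0122 gap 0.0022 side yaw -4.3
corner 0.672 -0.1723 gap -0.0 side yaw -4.1
back yaw -4.4
```

>>> {"fn": "jog_arm", "kwargs": {"deltas": [0,0.4,0,0,0,0,0,0.8,0,0,0,0,0,0.95,-0.3,0,0,0,0,0.95,-0.6,0,0,0,0,0.95,-0.68,0,0,0]}}

```text
time: 13.3
tool_pos: [0.5352, 0.0135, 0.0392]
tool_rot: [3.111, 0.257, 3.037]
contact_force: [-0.5, -0.0, -0.4]
opening: 0.0009
```

>>> {"fn": "jog_arm", "kwargs": {"deltas": [0.06,0,0,0,0,0,0.12,0,0,0,0,0,0.18,0,0,0,0,0,0.24,0,0,0,0,0,0.3,0,0,0,0,0]}}

```text
time: 13.72
tool_pos: [0.5692, 0.0108, 0.0439]
tool_rot: [3.111, 0.264, 3.033]
contact_force: [0.1, -1.1, 0.3]
opening: 0.0006
```

>>> {"fn": "jog_arm", "kwargs": {"deltas": [0.03,0,0,0,0,0,0.06,0,0,0,0,0,0.08,0,0,0,0,0,0.08,0,0,0,0,0]}}

```text
time: 14.05
tool_pos: [0.575, 0.0116, 0.0425]
tool_rot: [3.111, 0.261, 3.034]
contact_force: [-1.3, -0.1, 1.6]
opening: 0.0005
```

>>> {"fn": "jog_arm", "kwargs": {"deltas": [0.01,0,0,0,0,0,0.02,0,0,0,0,0,0.02,0,0,0,0,0]}}

```text
time: 14.3
tool_pos: [0.5769, 0.0118, 0.0424]
tool_rot: [3.111, 0.261, 3.034]
contact_force: [-4.3, 1.2, 2.2]
opening: 0.0005
```

```bash
python3 - <<'E'
from h import *
report2(snap('top','t9'))
E
```

```text
corner 0.689 0.0106 gap -0.0007 side yaw -5.6
corner 0.6712 -0.1737 gap 0.0006 side yaw -5.8
back yaw -5.5
```

>>> {"fn": "jog_arm", "kwargs": {"deltas": [0.01,0,0,0,0,0,0.02,0,0,0,0,0,0.02,0,0,0,0,0]}}

```text
time: 14.6
tool_pos: [0.5773, 0.0119, 0.042]
tool_rot: [3.111, 0.257, 3.035]
contact_force: [-10.7, 1.1, 6.6]
opening: 0.0005
```

```bash
python3 - <<'E'
from h import *
report2(snap('top','t10'));print(robot.observe()['contact_force'])
E
```

```text
corner 0.6889 0.0106 gap -0.0006 side yaw -5.6
corner 0.6713 -0.1739 gap 0.0005 side yaw -5.9
back yaw -5.5
[-9.86073899  0.6942726   6.62187538]
```

The left side is stopped by the rail: force rose to 10.7 N with no movement. I'll check the right side the same way.

>>> {"fn": "jog_arm", "kwargs": {"deltas": [-0.3,0,0,0,0,0,-0.45,0,0,0,0,0,-0.45,0,0.35,0,0,0,-0.45,-0.3,0.68,0,0,0,-0.45,-0.7,0.68,0,0,0]}}

```text
time: 15.07
tool_pos: [0.5382, -0.0576, 0.1164]
tool_rot: [3.113, 0.273, 3.04]
contact_force: [2.7, -0.3, 0.7]
opening: 0.0003
```

>>> {"fn": "jog_arm", "kwargs": {"deltas": [0,-0.4,0,0,0,0,0,-0.86,0,0,0,0,0,-0.86,-0.3,0,0,0,0,-0.86,-0.6,0,0,0,0,-0.86,-0.68,0,0,0]}}

```text
time: 15.48
tool_pos: [0.5326, -0.1448, 0.0391]
tool_rot: [3.11, 0.258, 3.032]
contact_force: [-0.4, 0.7, 0.2]
opening: 0.0002
```

>>> {"fn": "jog_arm", "kwargs": {"deltas": [0.06,0,0,0,0,0,0.12,0,0,0,0,0,0.18,0,0,0,0,0,0.24,0,0,0,0,0,0.28,0,0,0,0,0]}}

```text
time: 15.9
tool_pos: [0.5636, -0.1439, 0.0439]
tool_rot: [3.112, 0.263, 3.036]
contact_force: [-16.3, -3.4, 10.2]
opening: 0.0006
```

>>> {"fn": "jog_arm", "kwargs": {"deltas": [0.01,0,0,0,0,0,0.02,0,0,0,0,0,0.02,0,0,0,0,0]}}

```text
time: 16.15
tool_pos: [0.5633, -0.1435, 0.0431]
tool_rot: [3.111, 0.259, 3.036]
contact_force: [-9.6, -0.5, 5.7]
opening: 0.0006
```

>>> {"fn": "jog_arm", "kwargs": {"deltas": [-0.2,0,0,0,0,0,-0.5,0,0,0,0,0,-0.6,0,0.35,0,0,0,-0.6,0,0.75,0,0,0,-0.6,0,1.0,0,0,0]}}

```text
time: 16.57
tool_pos: [0.5051, -0.1445, 0.1465]
tool_rot: [3.113, 0.265, 3.034]
contact_force: [1.8, -0.7, 0.7]
opening: 0.0007
```

>>> {"fn": "jog_arm", "kwargs": {"deltas": [-0.3,0,0.2,0,0,0,-0.6,0,0.4,0,0,0,-0.9,0,0.6,0,0,0,-0.9,0,0.6,0,0,0]}}

```text
time: 16.9
tool_pos: [0.4127, -0.1441, 0.2068]
tool_rot: [3.115, 0.267, 3.036]
contact_force: [1.3, -0.4, 0.4]
opening: 0.0008
```

```bash
python3 - <<'E'
from h import *
b=snap('top','t11');report2(b);s=snap('scene','s11')
cv2.imwrite('pics/c11.png',np.vstack([cv2.resize(b[110:260,220:490,::-1],(540,300)),cv2.resize(s[140:340,110:470,::-1],(540,300))]))
E
```

```text
corner 0.6887 0.0111 gap -0.0003 side yaw -5.2
corner 0.6733 -0.1739 gap -0.0015 side yaw -5.8
back yaw -4.7
```

View pics/c11.png

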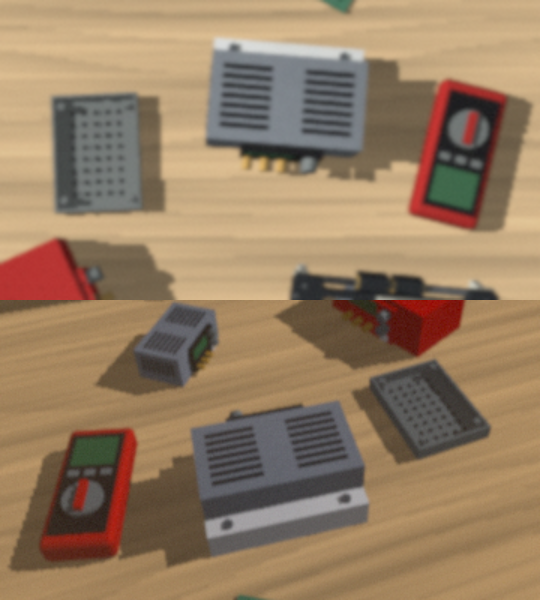

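The supply sits flat against the rail and centred, and the meter and cover are unmoved. The arm is clear, so I'm handing in.

```bash
python3 -c "
from cell import robot
print(robot.hand_in(), robot.observe()['time'])"
```

```text
the job is handed in; nothing more can be done
the job is handed in; nothing more can be done
```

The supply is back flat against the stop rail. I walked it there with short pushes on alternate bare front corners, and handed in at about 17 s of the 51 s allowed.

- **Fit to the rail:** the last picture puts the two back corners within about 1.5 mm of the rail face. The back's angle came out between -4.7° and -5.8° depending on the edge used, against -5.1° for the rail.
- **Centring:** the supply is centred to about 1 mm along the rail. It is hard against it on both sides: a last press at each corner met 10 to 16 N with no further movement.
- **Swing:** the largest measured was about 8.5° out of line with the rail.
- **Left alone:** the multimeter and the cover look unmoved in the before and after pictures; I did not measure them. I placed every push clear of the panel and saw no contact with it. The arm is clear of everything.
- **Readings that disagreed:** two mid-walk measurements from the first edge routine were wrong because its image window cut off the back edge. I re-measured with a wider window before the final pushes.

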